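Put the sockets back on the socket rail in order of size

ROBOT

A 6-joint arm with a two-finger parallel gripper is mounted at the origin on a cart in front of the work surface, level with it; the furniture and walls round the work are solid. World frame = base frame: x ahead of the robot, y to its left, z up, the work surface at z = 0. Lengths are in m, angles in rad, forces in N, time in s.
With the tool pointing down it reaches from about 0.35 to 0.85 m from the base axis. Payload 8.1 kg.
Tool frame: the origin (TCP) lies at the very end of the fingers, on their centre line; the grasp point (between the pads) lies robot.grip_point_offset behind it (robot.grip_point_offset is the distance from the TCP to the grasp point, in m); z points along the fingers, y is the line along which they close (so a half turn about z gives the same grasp; the last joint's range is limited). The gripper opens to 93 mm and grips with 3 to 60 N. Pads are 15 mm wide; open, the fingers measure 128 mm over their backs; the gripper's body (75 mm by 188 mm) begins 65 mm behind the grasp point.
Start: joints at [1.025, 0.13, 1.488, -0, 1.523, -0.085], TCP at [0.267, 0.537, 0.219] pointing down, gripper open.
Joint ranges: [-2.96, 2.96], [-0.89, 2.26], [0.02, 2.5], [-1.34, 4.48], [0, 2.73], [-2.66, 2.66]. Speed limits (rad/s): [2.39, 2.39, 2.79, 3.14, 3.14, 3.14].

INTERFACE

Orientations are given as a rotation vector (axis times angle).
In Python, from plant import robot, eyes gives the robot as it stands. The module is installed in compiled form; this text tells all that it offers.
- The arm moves only by the tool apply_moves, never from a script. Its argument "steps" is one flat list of numbers, 7 for each row, row after row: the shift along the tool's x, y, z in units of 30 mm (1.0 is 30 mm), then the turn, a rotation vector about the tool's x, y, z in units of 6 degrees (1.0 is 6 degrees), then the opening in per cent of the stroke, from 0 (shut) to 100 (fully open). In form: [dx, dy, dz, ax, ay, az, fingers, dx, dy, dz, ax, ay, az, fingers, ...]. A call has 1 to 12 rows; each row shifts and turns the commanded pose from where the row before left it, along the tool's axes as they then stand; what a row does not reach is not made up. A row lasts 1/12 s, in which the tool goes at most 41.7 mm and 7.16 degrees, less where a joint would pass 70% of its speed; a pose out of reach is approached as far as the arm can. A call is refused whole if a number of a shift passes 1 or a number of a turn 1, either way. A call with a gripper value outside its range is refused whole. The fingers move at their own pace and stop on an object; "grip_force" is the grip in N (left out, the last holds). Time passes only in rows, so rows that do not move let the fingers close. It gives the time, the measured TCP pose, the force, the opening and the grip force at its end, in the units of the state.
- robot.read_state(): the state, without advancing time (a new reading comes with each control period).
- eyes.read_camera(name): name is "scene" or "side" or "wrist"; returns the picture (384x512x3 uint8, red, green, blue); there is no depth.
- eyes.calibration(name): a dict with "K" (3x3 intrinsics, pixels), "k1" (the pictures are not rectified: a ray, as slopes to the right and down, at radius r is drawn at 1 + k1 r^2 times it, then the intrinsics apply), "R" (3x3) and "t" (3): a world point X has camera coordinates R X + t. Camera axes: x right, y down, z forward; pixel columns grow to the right and rows downward; lengths in m; the calibration is good to about 2 mm. A picture is of the moment at which its call begins: read the wrist's pose just before it. calibration takes no time and is no camera call; for the wrist camera it gives the pose at the moment of the call.
- robot.close_job(): hands the job in; it is judged then, once.
Trained networks look in the newest picture that a camera, given by its name, has taken for a name from the list of things; names that differ only in an ending like _2 or _b are one class to them, and where a whole thing is asked for, a point or a joint stands for the part that bears it (a point fixed in the world has none). Each returns a list of dicts, best first, with "conf" (0 to 1); they miss things now and then, are a little off and sometimes report something else, mostly with a low value. They report only what shows in the picture. A call takes as long as a camera call. They do not tell look-alikes from the thing itself.
- eyes.search_frame(camera, thing): "rect" ([left, top, width, height] in pixels, round what is visible of it).
- eyes.place_of(camera, thing): "xy" ([column, row] in pixels: a listed point, or the origin of a listed thing).
The state is a dict: "t": time; "q": joint angles; "dq": joint speeds; "joint_torque": joint torques, N m; "tool_pos": TCP position; "orientation": TCP orientation; "force": force on the tool from outside, world axes, zero at the start; "wrist_torque": the same for the moment, N m; "opening": finger opening in m; "gripper_force": force on a finger pad.
Only numpy, scipy, OpenCV 4.12 (cv2) and the standard library are available. Lean on these libraries where they do the work, as an engineer would, in place of code of your own. Each camera call takes 0.05 s, during which the arm holds its last target. There are 200 camera calls.

TASK

Put the four loose sockets back on the four empty clips of the red socket rail, so that the six sockets stand in order of size from the smallest, already on one end of the rail, to the largest, already on the other. Push each one down over its clip until it sits fully home on the clip's seat, and leave the two end sockets standing where they are.

Things in the scene. Friction and masses are not known exactly. Their poses are not given: they have to be found in the camera images.
- socket_26: the smallest of the four loose sockets: bright steel hexagon socket, 26 mm across its round outside, 40 mm high, standing on the bench with the hexagon opening up. Origin at the centre of its underside, z up the axis. The lower 19 mm (drive end) is 24 mm across; above that it widens within 8 mm to the full 26 mm, which is where to grip it. A 13 mm wide, 18 mm deep drive hole opens in the underside.
- socket_33: the second smallest of the four loose sockets: bright steel hexagon socket, 33 mm across its round outside, 44 mm high, standing on the bench with the hexagon opening up. Origin at the centre of its underside, z up the axis. The lower 19 mm (drive end) is 26 mm across; above that it widens within 8 mm to the full 33 mm, which is where to grip it. A 13 mm wide, 18 mm deep drive hole opens in the underside.
- socket_40: the second largest of the four loose sockets: bright steel hexagon socket, 40 mm across its round outside, 48 mm high, standing on the bench with the hexagon opening up. Origin at the centre of its underside, z up the axis. The lower 19 mm (drive end) is 30 mm across; above that it widens within 8 mm to the full 40 mm, which is where to grip it. A 13 mm wide, 18 mm deep drive hole opens in the underside.
- socket_48: the largest of the four loose sockets: bright steel hexagon socket, 48 mm across its round outside, 53 mm high, standing on the bench with the hexagon opening up. Origin at the centre of its underside, z up the axis. The lower 19 mm (drive end) is 34 mm across; above that it widens within 8 mm to the full 48 mm, which is where to grip it. A 13 mm wide, 18 mm deep drive hole opens in the underside.
- socket_end_small: the smallest socket of the set, 22 mm across and 38 mm high, which already stands on the end clip at one end of the red rail (either end; the other end carries its counterpart). It only stands loosely over its post. Origin at the centre of its underside, z up the axis.
- socket_end_big: the largest socket of the set, 55 mm across and 58 mm high, which already stands on the end clip at one end of the red rail (either end; the other end carries its counterpart). It only stands loosely over its post. Origin at the centre of its underside, z up the axis.
- clip_1: empty black clip on the red socket rail, next to the rail's -y end clip. Origin at the centre of its flat seat, 16 mm above the bench; x across the rail, y along it towards clip_4, z up. A round post 10 mm across and 16.5 mm tall rises from the seat. All four clips are alike; a socket fits at any turn about its axis.
- clip_2: empty black clip on the red socket rail, between clip_1 and clip_3. Origin at the centre of its flat seat, 16 mm above the bench; x across the rail, y along it towards clip_4, z up. Sprung ears on the post's two x sides, 5 to 13 mm above the seat, hold a socket up by 4 to 8 mm until it is pushed down with 6 to 10 N; then it sits flat on the seat and the force rises sharply.
- clip_3: empty black clip on the red socket rail, between clip_2 and clip_4. Origin at the centre of its flat seat, 16 mm above the bench; x across the rail, y along it towards clip_4, z up. The rail is 325 mm long and 29 mm wide and fixed to the bench; it has six clips in a row, 57 mm apart, the two end ones occupied.
- clip_4: empty black clip on the red socket rail, next to the rail's +y end clip. Origin at the centre of its flat seat, 16 mm above the bench; x across the rail, y along it towards clip_4, z up. Left of the rail stands a bench vice with a grinder on its jaws, 0.26 m high in all; keep above it when coming from that side.
Not all that is in view belongs to the job. Leave any blue or purple look-alike of the socket_40 alone.

How it is judged:
By the outcome, as a careful person would: the job done as asked, in the order asked, and still so for the second after the job is handed in, with the robot touching nothing.
It also fails if it takes over 93 s, if anything falls off the work surface, if the arm or the gripper's body presses on something with over 40 N, if the wrist force passes 120 N, or if a joint passes its speed limit or range.

## Working session

There is one attempt and no reset: what is moved stays moved. The work goes in short steps, Python scripts to look and compute and a tool call to move; the robot and the scene stay as the last step left them, time stands still between calls to the robot, and variables do not carry over. Pictures are saved under pics/ and viewed, at most 14 in all, crops included, and the job is handed in when it is done.

Besides the shell and the picture viewer there is one more tool, called after "Emit:" as name(argument=value, ...) on one line, values as JSON. apply_moves: Moves the arm, as the interface text tells. Its arguments: {"type":"object","properties":{"steps":{"type":"array"},"grip_force":{"type":"number"}},"required":["steps"]}

```bash
mkdir -p pics; cat > h.py <<'E'
import numpy as np, cv2
from plant import robot, eyes
def ray(c,uv):
    K=np.array(c["K"]);d=np.array([[uv[0]-K[0,2],uv[1]-K[1,2]]])/[K[0,0],K[1,1]]
    d=d[0];u=d.copy()
    for _ in range(20): u=d/(1+c["k1"]*(u@u))
    R=np.array(c["R"]);t=np.array(c["t"]);v=R.T@np.array([u[0],u[1],1]);return -R.T@t,v/np.linalg.norm(v)
def atz(c,uv,z):
    o,v=ray(c,uv);return o+v*(z-o[2])/v[2]
def tri(cs,uvs):
    A=0;b=0
    for c,u in zip(cs,uvs):
        o,v=ray(c,u);P=np.eye(3)-np.outer(v,v);A=A+P;b=b+P@o
    return np.linalg.solve(A,b)
def proj(c,X):
    R=np.array(c["R"]);t=np.array(c["t"]);p=R@X+t;p=p[:2]/p[2];p=p*(1+c["k1"]*(p@p));K=np.array(c["K"]);return np.array([K[0,0]*p[0]+K[0,2],K[1,1]*p[1]+K[1,2]])
def snap(n,f):
    im=eyes.read_camera(n);cv2.imwrite("pics/"+f,im[:,:,::-1]);return im
E
python3 - <<'E'
from h import *
s=robot.read_state();print(s,robot.grip_point_offset)
ims=[snap(n,n+"0.png") for n in("scene","side","wrist")]
cv2.imwrite("pics/both.png",cv2.resize(np.vstack([ims[0],ims[1]])[:,:,::-1],None,fx=.78,fy=.78))
for n in("scene","side"):
    c=eyes.calibration(n);print(n,c)
    for th in["socket_26","socket_33","socket_40","socket_48","socket_end_small","socket_end_big","clip_1"]:
        for d in eyes.place_of(n,th)[:6]:print(th,np.round(d["xy"],1),round(d["conf"],2),np.round(atz(c,d["xy"],.016 if "clip" in th or "end" in th else 0),3))
E
```

```text
{'t': 0.0, 'q': array([ 1.02461311e+00,  1.31154078e-01,  1.48927768e+00, -2.94849135e-05,
        1.52299126e+00, -8.54291716e-02]), 'dq': array([ 0.00021514,  0.0007959 ,  0.0001456 , -0.00034264, -0.00127216,
       -0.00097515]), 'joint_torque': array([-1.85096367e-03, -5.59840214e+01, -4.91760886e+01,  7.66839506e-02,
        3.58412240e-02, -1.34229167e-04]), 'tool_pos': array([0.26648333, 0.53693988, 0.21759256]), 'orientation': array([-7.17239828e-01, -3.05806609e+00,  2.74683993e-03]), 'force': array([ 0.8010145 , -0.18123811, -0.32947531]), 'wrist_torque': array([0.05355095, 0.02364726, 0.00115203]), 'gripper_force': 0.0, 'opening': 0.09286963718833177} 0.0188
scene {'K': array([[483.9589779 ,   0.        , 250.8349295 ],
       [  0.        , 483.9589779 , 187.34524536],
       [  0.        ,   0.        ,   1.        ]]), 'k1': -0.19788639579473832, 'R': array([[ 0.53726496, -0.84331633,  0.01280315],
       [-0.49947343, -0.33036615, -0.80086485],
       [ 0.67961213,  0.42388179, -0.59870825]]), 't': array([-0.38794457,  0.28222826,  0.7187584 ])}
socket_26 [260.7 171.5
[... 2555 characters left out ...]
238.3 220.7] 0.71 [ 0.634 -0.137  0.   ]
socket_40 [319.8 209. ] 0.6 [0.603 0.079 0.   ]
socket_48 [309.8 225.5] 0.87 [0.682 0.028 0.   ]
socket_48 [270.1 228.8] 0.85 [ 0.683 -0.069  0.   ]
socket_48 [355.3 217. ] 0.78 [0.658 0.153 0.   ]
socket_48 [238.3 220.7] 0.71 [ 0.634 -0.137  0.   ]
socket_48 [319.8 209. ] 0.6 [0.603 0.079 0.   ]
socket_end_small [310.6 185.4] 0.52 [0.49  0.088 0.016]
socket_end_big [212.  185.6] 0.51 [ 0.451 -0.186  0.016]
socket_end_big [251.2 186.3] 0.3 [ 0.472 -0.079  0.016]
clip_1 [248.2 183.3] 0.51 [ 0.45  -0.084  0.016]
clip_1 [272.5 186.9] 0.51 [ 0.484 -0.021  0.016]
clip_1 [226.6 184.6] 0.42 [ 0.45  -0.145  0.016]
clip_1 [289.1 185.9] 0.42 [0.484 0.027 0.016]
```

View pics/scene0.png

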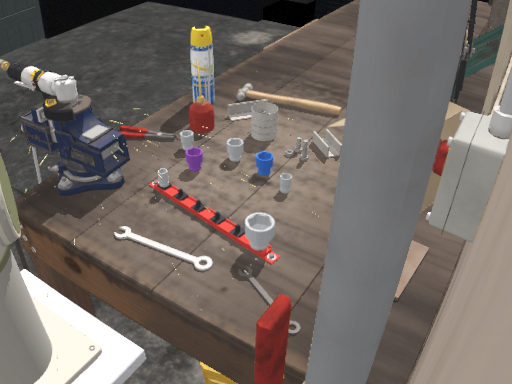

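View pics/side0.png

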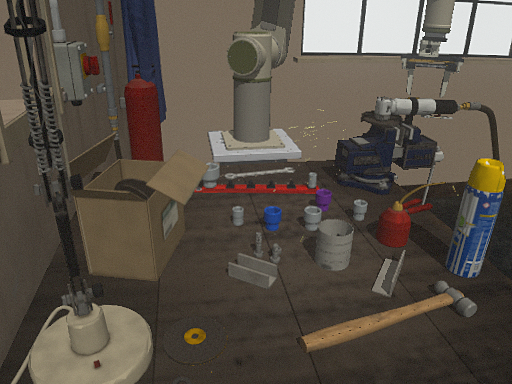

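View pics/wrist0.png

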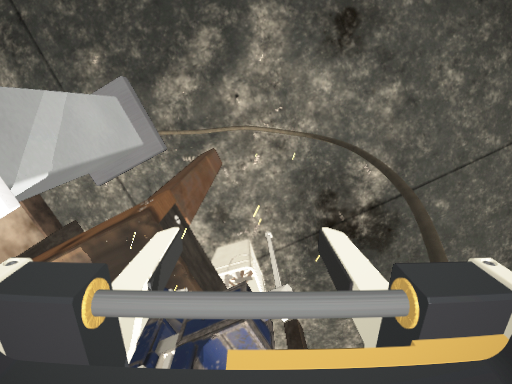

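The scene picture shows three steel loose sockets at about (187,141), (235,149) and (285,183), blue at (264,163) and purple at (194,158). The rail has the small end socket at (164,177), which is the +y end, and the big one at (260,232). The fourth loose socket isn't visible, so it is probably hidden behind the post or the box. I'll raise the arm and look from above.

Emit:
apply_moves(steps=[0, 0, -1, 0, 0, 0, 100, 0, 0, -1, 0, 0, 0, 100, 0, 0, -1, 0, 0, 0, 100, 0, 0, -1, 0, 0, 0, 100, -1, -0.7, -0.5, 0, 0, 0, 100, -1, -0.7, 0, 0, 0, 0, 100, -1, -0.7, 0, 0, 0, 0, 100, -1, -0.7, 0, 0, 0, 0, 100, -1, -0.7, 0, 0, 0, 0, 100, -1, -0.7, 0, 0, 0, 0, 100, -1, -0.7, 0, 0, 0, 0, 100, -1, -0.7, 0, 0, 0, 0, 100])

```text
t: 1.85
tool_pos: [0.4075, 0.2786, 0.3539]
orientation: [0.717, 3.058, 0.001]
force: [0.4, 0.9, 0.1]
opening: 0.0931
gripper_force: 0.0
```

Emit:
apply_moves(steps=[-1, -0.7, 0, 0, 0, 0, 100, -1, -0.7, 0, 0, 0, 0, 100, -1, -0.7, 0, 0, 0, 0, 100, -1, -0.7, 0, 0, 0, 0, 100, -1, -0.7, 0, 0, 0, 0, 100, 0, 0, 0, 0, 0, 1, 100, 0, 0, 0, 0, 0, 1, 100, 0, 0, 0, 0, 0, 1, 100, 0, 0, 0, 0, 0, 1, 100, 0, 0, 0, 0, 0, 1, 100, 0, 0, 0, 0, 0, 1, 100, 0, 0, 0, 0, 0, 1, 100])

```text
t: 2.85
tool_pos: [0.4947, 0.1194, 0.3537]
orientation: [1.773, 2.593, 0.0]
force: [-0.0, 0.4, 0.5]
opening: 0.0929
gripper_force: 0.0
```

Emit:
apply_moves(steps=[0, 0, 0, 0, 0, 1, 100, 0, 0, 0, 0, 0, 1, 100, 0, 0, 0, 0, 0, 1, 100, 0, 0, 0, 0, 0, 1, 100, 0, 0, 0, 0, 0, 1, 100, 0, 0, 0, 0, 0, 0.2, 100, 0, 0, 0, 0, 0, 0, 100])

```text
t: 3.43
tool_pos: [0.4947, 0.1195, 0.3537]
orientation: [2.398, 2.029, 0.0]
force: [-0.1, 0.1, 0.2]
opening: 0.093
gripper_force: 0.0
```

```bash
python3 - <<'E'
from h import *
s=robot.read_state();print(s["t"],s["tool_pos"],s["orientation"],s["q"])
snap("wrist","w1.png");c=eyes.calibration("wrist");print(c)
for th in["socket_26","socket_end_small","socket_end_big","clip_1"]:
        for d in eyes.place_of("wrist",th)[:8]:print(th,np.round(d["xy"],1),round(d["conf"],2),np.round(atz(c,d["xy"],.016 if "clip" in th or "end" in th else 0),3))
E
```

```text
3.4333 [0.49470741 0.11949759 0.35374352] [2.39811997e+00 2.02927717e+00 2.25601159e-04] [ 1.36247919e-01 -1.31854554e-01  1.50691819e+00 -1.17412482e-05
  1.76635153e+00  3.02480112e-01]
{'K': array([[270.22608783,   0.        , 249.79222639],
       [  0.        , 270.22608783, 195.18310588],
       [  0.        ,   0.        ,   1.        ]]), 'k1': -0.06211785291789921, 'R': array([[ 9.86592455e-01, -1.63203289e-01,  1.17573100e-04],
       [-1.55880396e-01, -9.42110420e-01,  2.96865724e-01],
       [-4.83386958e-02, -2.92903811e-01, -9.54919226e-01]]), 't': array([-0.46840057,  0.11468978,  0.57982146])}
socket_26 [358.1 185.2] 0.83 [0.7   0.027 0.   ]
socket_26 [333.6 122. ] 0.7 [0.66  0.158 0.   ]
socket_26 [304.2 164.7] 0.66 [0.597 0.086 0.   ]
socket_26 [345.7 225.9] 0.65 [ 0.67  -0.058  0.   ]
socket_26 [280.  345.9] 0.47 [ 0.492 -0.36   0.   ]
socket_end_small [252.1 174.9] 0.61 [0.493 0.086 0.016]
clip_1 [251.3 224.7] 0.69 [ 0.475 -0.015  0.016]
clip_1 [255.4 275.4] 0.67 [ 0.465 -0.134  0.016]
clip_1 [253.3 200.1] 0.61 [0.488 0.036 0.016]
clip_1 [256.9 252.9] 0.54 [ 0.477 -0.081  0.016]
```

View pics/w1.png

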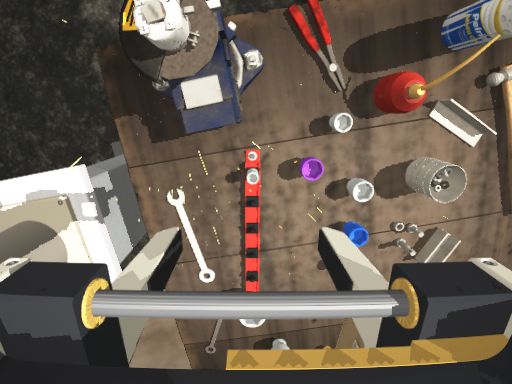

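The fourth steel socket shows at (280,345), around world (0.49,-0.36), where the post hid it from the scene camera. I'll move along -y for the second viewpoint.

Emit:
apply_moves(steps=[-1, 0.2, 0, 0, 0, 0, 100, -1, 0.2, 0, 0, 0, 0, 100, -1, 0.2, 0, 0, 0, 0, 100, -1, 0.2, 0, 0, 0, 0, 100, -1, 0.2, 0, 0, 0, 0, 100, -1, 0.2, 0, 0, 0, 0, 100, -1, 0.2, 0, 0, 0, 0, 100, -1, 0.2, 0, 0, 0, 0, 100, -1, 0.2, 0, 0, 0, 0, 100, -1, 0.2, 0, 0, 0, 0, 100, 0, 0, 0, 0, 0, 0, 100])

```text
t: 4.6
tool_pos: [0.5032, -0.191, 0.3529]
orientation: [2.402, 2.024, -0.003]
force: [1.2, -0.3, 0.4]
opening: 0.0934
gripper_force: 0.0
```

```bash
python3 - <<'E'
from h import *
s=robot.read_state();print(s["t"],s["tool_pos"],s["orientation"],s["q"])
snap("wrist","w2.png");c=eyes.calibration("wrist")
for th in["socket_26","socket_end_small","socket_end_big","clip_1"]:
        for d in eyes.place_of("wrist",th)[:8]:print(th,np.round(d["xy"],1),round(d["conf"],2),np.round(atz(c,d["xy"],.016 if "clip" in th or "end" in th else 0),3))
E
```

```text
4.6 [ 0.50318812 -0.19097162  0.35286071] [ 2.40243844  2.02384998 -0.00301029] [-0.45668234 -0.05173483  1.43327377 -0.00191165  1.76054523 -0.28639415]
socket_26 [333.3  68.2] 0.97 [ 0.677 -0.057  0.   ]
socket_26 [256.7 231. ] 0.83 [ 0.491 -0.346  0.   ]
socket_26 [337.9  13.3] 0.73 [0.694 0.031 0.   ]
socket_26 [318.2 117. ] 0.71 [ 0.641 -0.137  0.   ]
socket_end_big [221.3 164.1] 0.67 [ 0.448 -0.191  0.016]
clip_1 [220.2 133. ] 0.69 [ 0.457 -0.135  0.016]
clip_1 [214.1  61.5] 0.69 [ 0.471 -0.014  0.016]
clip_1 [218.3 101.1] 0.68 [ 0.465 -0.079  0.016]
clip_1 [216.3  29.3] 0.49 [0.484 0.035 0.016]
```

View pics/w2.png

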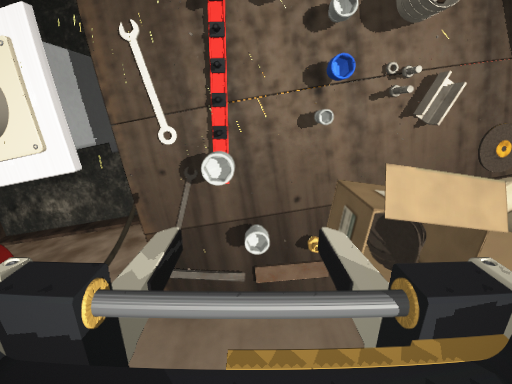

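Loose steel sockets in this view: A (325,117), B (257,240) and C (345,8). D, near the vice, is out of frame. Blue is at (342,67). I'll now tell their sizes apart.

```bash
cat >> h.py <<'E'
def sizes(n):
    c=eyes.calibration(n);eyes.read_camera(n)
    for d in eyes.search_frame(n,"socket_40")[:9]:
        l,t,w,h=d["rect"];u=(l+w/2,t+h/2);X=atz(c,u,.03);a=atz(c,(l,t+h/2),.03)
        D=np.linalg.norm(np.array(c["R"])@X+np.array(c["t"]))
        print(n,np.round(u,1),"w,h",round(w,1),round(h,1),"width mm",round(w*D/c["K"][0,0]*1000,1),"h mm",round(h*D/c["K"][0,0]*1000,1),np.round(X,3),round(d["conf"],2))
E
python3 - <<'E'
from h import *
for n in("scene","side","wrist"): sizes(n)
a=cv2.imread("pics/w1.png");b=cv2.imread("pics/w2.png");s=cv2.imread("pics/side0.png")
f=lambda i,x,y:cv2.resize(i[max(0,y-25):max(0,y-25)+50,x-25:x+25],(200,200),interpolation=cv2.INTER_CUBIC)
r1=np.hstack([f(b,325,117),f(b,257,240),f(b,345,25),f(a,360,188)])
r2=np.hstack([f(a,341,123),f(s,238,215),f(s,313,217),f(s,360,210)])
cv2.imwrite("pics/crops.png",np.vstack([r1,r2]))
E
```

```text
scene [196.  158.8] w,h 15.9 25.0 width mm 37.8 h mm 59.5 [0.601 0.077 0.03 ] 0.87
scene [263.  164.1] w,h 21.5 24.8 width mm 50.2 h mm 57.9 [ 0.669 -0.067  0.03 ] 0.82
scene [286.5 183. ] w,h 12.8 13.7 width mm 28.3 h mm 30.3 [ 0.634 -0.149  0.03 ] 0.52
scene [187.2 142.5] w,h 13.4 19.6 width mm 33.7 h mm 49.3 [0.648 0.141 0.03 ] 0.46
side [237.2 218.2] w,h 13.5 20.1 width mm 31.0 h mm 46.2 [ 0.675 -0.145  0.03 ] 0.69
side [312.2 217.4] w,h 17.6 24.9 width mm 41.1 h mm 58.2 [0.697 0.027 0.03 ] 0.69
side [359.4 210.9] w,h 14.2 19.0 width mm 35.1 h mm 47.0 [0.683 0.149 0.03 ] 0.65
side [272.8 219. ] w,h 21.1 26.6 width mm 48.4 h mm 61.0 [ 0.691 -0.065  0.03 ] 0.62
side [323.6 200.1] w,h 17.2 17.6 width mm 44.0 h mm 45.0 [0.613 0.083 0.03 ] 0.62
wrist [340.2  69.9] w,h 28.1 27.6 width mm 53.9 h mm 52.9 [ 0.68 -0.06  0.03] 0.85
wrist [321.7 122.8] w,h 18.4 15.4 width mm 34.5 h mm 28.9 [ 0.64  -0.143  0.03 ] 0.71
wrist [345.6  12.4] w,h 29.8 24.8 width mm 59.3 h mm 49.3 [0.697 0.027 0.03 ] 0.71
wrist [257.2 239.8] w,h 23.5 28.8 width mm 47.7 h mm 58.4 [ 0.492 -0.349  0.03 ] 0.6
```

View pics/crops.png

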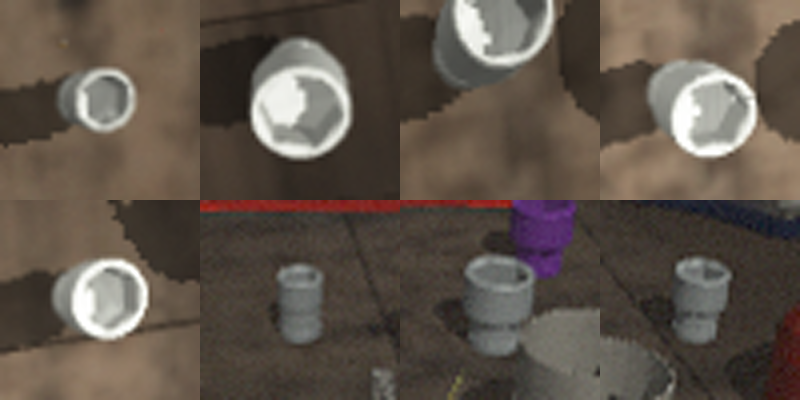

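By rim width times depth: A (325,117) is 26, D (341,123 in w1) is 33 (32 mm measured), C (360,188 in w1) is 40 (38 mm measured) and B (257,240) is 48 (48 mm measured). The crops show bare steel on all four, so the blue and purple ones are the look-alikes. Small is at the +y end, so 26→clip_4, 33→clip_3, 40→clip_2 and 48→clip_1. Next I'll check clearances to the box and can and triangulate positions.

```bash
cat >> h.py <<'E'
def go(X,yaw=None):
    "tool-frame shift (units of 30mm) to TCP target X, and turn to bring tool y to world angle yaw(deg)"
    from scipy.spatial.transform import Rotation as Ro
    s=robot.read_state();R=Ro.from_rotvec(s["orientation"]).as_matrix()
    y=np.degrees(np.arctan2(R[1,1],R[0,1]))
    print("t",round(s["t"],2),"pos",np.round(s["tool_pos"],4),"yaw",round(y,2),"F",np.round(s["force"],1),"units",np.round(R.T@(np.array(X)-s["tool_pos"])/.03,2),"tilt",np.round(R[:2,2],3), "" if yaw is None else ("turn az",round((y-yaw)/6,2)))
E
python3 - <<'E'
from h import *
w2=eyes.calibration("wrist");sd=eyes.calibration("side")
def T(a,b):
    X=tri([w2,sd],[a,b]);print(np.round(X,3),np.round(proj(w2,X)-a,1),np.round(proj(sd,X)-b,1))
T((388,165),(163,153));T((388,165),(207,188));T((386,205),(163,153));T((338,183),(128,160))
sc=eyes.calibration("scene")
X=tri([sc,sd],[(264,104),(333,226)]);print("can top",X)
X=tri([sc,sd],[(187,134),(360,202)]);print("D",X)
X=tri([sc,sd],[(235,141),(313,209)]);print("C",X)
X=tri([sc,sd,w2],[(286,177),(238,210),(326,116)]);print("A",X)
go([.64,-.25,.25],-9)
E
```

```text
[ 0.686 -0.249  0.185] [ 4.2 38.1] [24.7  5. ]
[ 0.71  -0.212  0.126] [-0.   0.1] [0.1 0. ]
[ 0.679 -0.276  0.187] [ 2.1 17.9] [11.4  3.9]
[ 0.636 -0.302  0.147] [ 9.8 49.8] [35.7  8.1]
can top [0.8319866 0.0271043 0.0868062]
D [0.66452465 0.1557311  0.04308958]
C [0.69309365 0.02821896 0.04936264]
A [ 0.64735159 -0.13700398  0.03512262]
t 5.15 pos [ 0.504  -0.1857  0.3538] yaw -9.54 F [-0.5  0.2  0.2] units [-1.36  4.83  3.46] tilt [ 0. -0.] ('turn az', np.float64(-0.09))
```

Emit:
apply_moves(steps=[0.3, 0.54, 0.5, 0, 0, 0, 100, 0.3, 0.54, 0.9, 0, 0, 0, 100, 0.3, 0.54, 0.9, 0, 0, 0, 100, 0.3, 0.54, 0.9, 0, 0, 0, 100, 0.3, 0.54, 0.9, 0, 0, 0, 75, 0.3, 0.54, 0.9, 0, 0, 0, 75, 0.3, 0.54, 0.9, 0, 0, -0.97, 75, 0.3, 0.54, 0.9, 0, 0, -0.97, 75, 0, 0, 0, 0, 0, -0.97, 75, 0, 0, 0, 0, 0, 0, 75])

```text
t: 5.98
tool_pos: [0.6417, -0.1337, 0.146]
orientation: [-2.053, -2.371, 0.004]
force: [-0.4, 0.5, 0.6]
opening: 0.0701
gripper_force: 0.0
```

```bash
cat >> h.py <<'E'
def rim(X0,dia,top,f=None,n="wrist"):
    "fit rim position (x,y) of a steel socket of given dia at height top, from the picture, start X0"
    im=eyes.read_camera(n);c=eyes.calibration(n)
    if f: cv2.imwrite("pics/"+f,im[:,:,::-1])
    h=cv2.GaussianBlur(im.astype(np.float32),(3,3),0);sat=h.max(2)-h.min(2);g=h.mean(2)
    th=np.linspace(0,2*np.pi,72,endpoint=False);cs=np.c_[np.cos(th),np.sin(th)]
    def samp(p,r):
        q=np.array([proj(c,np.r_[p+r*k,top]) for k in cs],np.float32)
        return cv2.remap(g,q[:,0].reshape(-1,1),q[:,1].reshape(-1,1),cv2.INTER_LINEAR)[:,0]
    def score(p): return np.mean(np.clip(samp(p,dia/2-.0012)-samp(p,dia/2+.0015),0,60))
    best=np.array(X0[:2],float);s=.002
    for rng,s in((10,.002),(5,.0006),(5,.0002)):
        P=[best+s*np.array([i,j]) for i in range(-rng,rng+1) for j in range(-rng,rng+1)]
        best=P[int(np.argmax([score(p) for p in P]))]
    v=cv2.cvtColor(np.ascontiguousarray(im),cv2.COLOR_RGB2BGR)
    print("rim",np.round(best,4),"score",round(float(score(best)),1),"px",np.round(proj(c,np.r_[best,top]),1))
    return best,v,c
def mark(v,c,p,r,z,fn):
    u=proj(c,np.r_[p,z]);x,y=int(max(0,u[0]-50)),int(max(0,u[1]-50));V=cv2.resize(v[y:y+100,x:x+100],None,fx=5,fy=5)
    for a in np.linspace(0,6.283,60):
        q=(proj(c,np.r_[p+r*np.array([np.cos(a),np.sin(a)]),z])-[x,y])*5+2
        cv2.circle(V,(int(q[0]),int(q[1])),1,(0,0,255),-1)
    cv2.imwrite("pics/"+fn,V)
E
python3 - <<'E'
from h import *
b,v,c=rim([.643,-.137],.026,.040)
mark(v,c,b,.013,.040,"A.png")
for d in (.026,.033): rim([.643,-.137],d,.04)
go([b[0],b[1],.015],8)
E
```

```text
rim [ 0.6464 -0.1404] score 58.5 px [253.1 199. ]
rim [ 0.646  -0.1398] score 58.9 px [252.  197.2]
rim [ 0.6468 -0.1354] score 36.1 px [252.9 192.7]
t 6.13 pos [ 0.6435 -0.1354  0.1511] yaw 7.66 F [-0.3  0.4  0.5] units [-0.17  0.07  4.54] tilt [ 0.002 -0.001] ('turn az', np.float64(-0.06))
```

View pics/A.png

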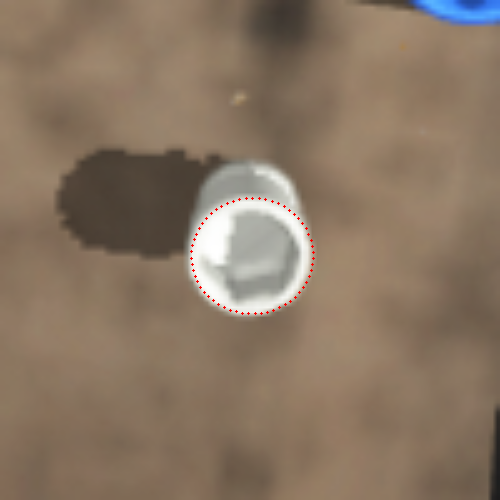

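The red circle lies on the 26 mm rim at (253,198), so the fit is good. Grasping now.

Emit:
apply_moves(steps=[-0.17, 0.07, 0, 0, 0, 0, 75, 0, 0, 0.9, 0, 0, 0, 75, 0, 0, 0.9, 0, 0, 0, 75, 0, 0, 0.9, 0, 0, 0, 75, 0, 0, 0.9, 0, 0, 0, 75, 0, 0, 0.9, 0, 0, 0, 75, 0, 0, 0, 0, 0, 0, 75, 0, 0, 0, 0, 0, 0, 20, 0, 0, 0, 0, 0, 0, 10, 0, 0, 0, 0, 0, 0, 10, 0, 0, 0, 0, 0, 0, 10, 0, 0, 0, 0, 0, 0, 10], grip_force=40)

```text
t: 7.13
tool_pos: [0.6471, -0.1404, 0.0168]
orientation: [2.062, 2.366, 0.002]
force: [0.4, 0.0, 0.1]
opening: 0.0411
gripper_force: 0.0
```

Emit:
apply_moves(steps=[0, 0, 0, 0, 0, 0, 10, 0, 0, -0.5, 0, 0, 0, 10, 0, 0, -1, 0, 0, 0, 10, 0, 0, -1, 0, 0, 0, 10, 0, 0, -1, 0, 0, 0, 10, 0, 0, 0, 0, 0, 1, 10, 0, 0, 0, 0, 0, 1, 10, 0, 0, 0, 0, 0, 0.9, 10, 0, 0, 0, 0, 0, 0, 10])

```text
t: 7.88
tool_pos: [0.6461, -0.14, 0.1214]
orientation: [2.402, 2.023, 0.001]
force: [0.3, -0.6, 0.5]
opening: 0.0093
gripper_force: 0.0
```

```bash
python3 - <<'E'
from h import *
go([.484,.04,.12],-9.5)
print(robot.read_state()["opening"],robot.read_state()["gripper_force"])
E
```

```text
t 7.88 pos [ 0.6461 -0.14    0.1214] yaw -9.8 F [ 0.3 -0.6  0.5] units [ 4.99 -6.34  0.04] tilt [ 0.001 -0.   ] ('turn az', np.float64(-0.05))
0.009309652301216753 0.0
```

The fingers close more slowly than I allowed for, about 7 mm per row, so the lift came up empty. Reopening and checking the socket.

Emit:
apply_moves(steps=[0, 0, 0, 0, 0, -1, 60, 0, 0, 0, 0, 0, -1, 60, 0, 0, 0, 0, 0, -1, 60, 0, 0, 0, 0, 0, 0, 60, 0, 0, 0, 0, 0, 0, 60, 0, 0, 0, 0, 0, 0, 60, 0, 0, 0, 0, 0, 0, 60])

```text
t: 8.47
tool_pos: [0.6457, -0.14, 0.1198]
orientation: [2.053, 2.378, 0.0]
force: [0.1, 0.1, 0.4]
opening: 0.0516
gripper_force: 0.0
```

```bash
python3 - <<'E'
from h import *
b,v,c=rim([.646,-.14],.026,.040)
mark(v,c,b,.013,.040,"A2.png")
go([b[0],b[1],.015],8);print(robot.read_state()["opening"])
E
```

```text
rim [ 0.6436 -0.1386] score 58.7 px [248.1 200.2]
t 8.52 pos [ 0.6457 -0.14    0.1198] yaw 8.39 F [-0.8 -0.5  0.7] units [ 0.05 -0.06  3.49] tilt [0. 0.] ('turn az', np.float64(0.06))
0.05356964688708458
```

The socket still stands (score 58.7), shifted by about 2 mm.

Emit:
apply_moves(steps=[0.05, -0.06, 0.5, 0, 0, 0, 60, 0, 0, 1, 0, 0, 0, 60, 0, 0, 1, 0, 0, 0, 60, 0, 0, 1, 0, 0, 0, 10, 0, 0, 0, 0, 0, 0, 10, 0, 0, 0, 0, 0, 0, 10, 0, 0, 0, 0, 0, 0, 10, 0, 0, 0, 0, 0, 0, 10, 0, 0, 0, 0, 0, 0, 10, 0, 0, 0, 0, 0, 0, 10, 0, 0, 0, 0, 0, 0, 10])

```text
t: 9.43
tool_pos: [0.6458, -0.1394, 0.0177]
orientation: [2.049, 2.376, 0.003]
force: [-0.4, -0.7, 6.9]
opening: 0.0238
gripper_force: 40.0
```

Emit:
apply_moves(steps=[0, 0, -0.5, 0, 0, 0, 10, 0, 0, -1, 0, 0, 0, 10, 0, 0, -1, 0, 0, 0, 10, 0, 0, -1, 0, 0, 0, 10, 0, 0, 0, 0, 0, 0, 10])

```text
t: 9.85
tool_pos: [0.6481, -0.14, 0.1296]
orientation: [2.044, 2.371, 0.008]
force: [1.7, 0.3, 0.1]
opening: 0.024
gripper_force: 40.0
```

```bash
python3 - <<'E'
from h import *
go([.484,.04,.12],-9.5);print(robot.read_state()["opening"],robot.read_state()["gripper_force"])
im=snap("wrist","g1.png");cv2.imwrite("pics/g1c.png",cv2.resize(im[150:310,130:370,::-1],None,fx=3,fy=3))
E
```

```text
t 9.85 pos [ 0.6481 -0.14    0.1296] yaw 8.46 F [1.7 0.3 0.1] units [ 6.74 -4.53  0.23] tilt [ 0.012 -0.004] ('turn az', np.float64(2.99))
0.024028929192791062 39.997587151810876
```

View pics/g1c.png

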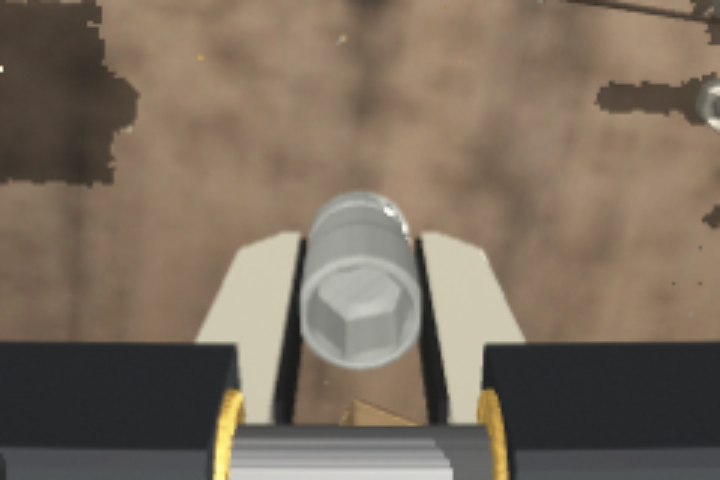

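Held upright and well centred at crop (360,310). The 24 mm reading is just pad compliance. Carrying it over clip_4.

Emit:
apply_moves(steps=[0, 0, 0, 0, 0, 1, 10, 0, 0, 0, 0, 0, 1, 10, 0, 0, 0, 0, 0, 1, 10, 0.6, -0.8, 0, 0, 0, 0, 10, 0.6, -0.8, 0, 0, 0, 0, 10, 0.6, -0.8, 0, 0, 0, 0, 10, 0.6, -0.8, 0, 0, 0, 0, 10, 0.6, -0.8, 0, 0, 0, 0, 10, 0.6, -0.8, 0, 0, 0, 0, 10, 0.7, -0.8, 0, 0, 0, 0, 10, 0.7, -0.8, 0, 0, 0, 0, 10, 0, 0, 0, 0, 0, 0, 10])

```text
t: 10.9
tool_pos: [0.4751, 0.0445, 0.1184]
orientation: [-2.393, -2.029, 0.003]
force: [-0.8, 0.2, -1.1]
opening: 0.0243
gripper_force: 40.0
```

```bash
python3 - <<'E'
from h import *
go([.484,.04,.12],-9.5)
im=snap("wrist","k1.png");c=eyes.calibration("wrist")
for th in["socket_end_small","socket_end_big","clip_4","socket_26"]:
    for d in eyes.place_of("wrist",th)[:6]:print(th,np.round(d["xy"],1),round(d["conf"],2),np.round(atz(c,d["xy"],.016),4))
cv2.imwrite("pics/k1c.png",cv2.resize(im[90:290,130:370,::-1],None,fx=3,fy=3,interpolation=cv2.INTER_CUBIC))
z=robot.read_state()["tool_pos"];b,v,c=rim(z,.026,z[2]+.0235);print(b-z[:2])
E
```

```text
t 10.9 pos [0.4751 0.0445 0.1184] yaw -9.41 F [-0.8  0.2 -1.1] units [-0.1   0.32 -0.06] tilt [-0.004  0.002] ('turn az', np.float64(0.02))
socket_end_small [261.6 149.1] 0.86 [0.4958 0.0877 0.016 ]
socket_end_big [258.1 151.3] 0.31 [0.492  0.0861 0.016 ]
socket_end_big [261.5 332.1] 0.22 [ 0.4617 -0.1385  0.016 ]
clip_4 [264.1 204.6] 0.91 [0.4897 0.0297 0.016 ]
clip_4 [262.9 331.1] 0.6 [ 0.4637 -0.1372  0.016 ]
clip_4 [261.8 294.2] 0.46 [ 0.4706 -0.0814  0.016 ]
socket_26 [421.4  52. ] 0.96 [0.6568 0.1543 0.016 ]
socket_26 [360.2 134.5] 0.91 [0.5941 0.0866 0.016 ]
socket_26 [447.4 174.2] 0.89 [0.6856 0.0315 0.016 ]
socket_26 [251.3 229. ] 0.6 [0.4719 0.0042 0.016 ]
socket_26 [425.7 247.5] 0.57 [ 0.665  -0.0521  0.016 ]
rim [0.4795 0.0423] score 46.8 px [249.2 254.2]
[-0.0002  0.002 ]
```

View pics/k1c.png

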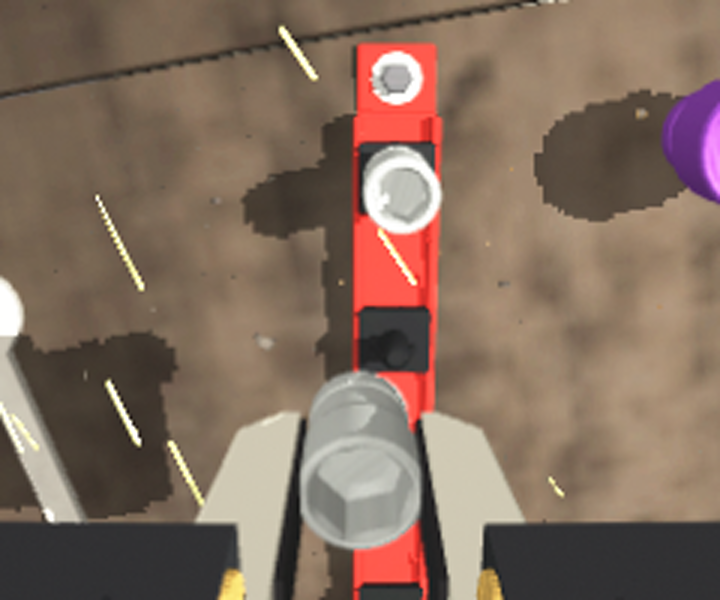

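Clip_4's black seat shows at crop (394,340), about px (262,203), with its post rising from it. The small end socket is at px (262,152). Fitting the seat square precisely.

```bash
cat >> h.py <<'E'
def clip(X0,half=.0115,z=.016,yaw=-9.5,fn=None):
    "fit the dark square seat near X0 (image edge contrast to the red rail at the two ends along the rail, and rail edges across)"
    im=eyes.read_camera("wrist");c=eyes.calibration("wrist")
    r=cv2.GaussianBlur(im[:,:,0].astype(np.float32)-0.0*im[:,:,1],(3,3),0)
    a=np.radians(yaw);ex=np.array([np.cos(a),np.sin(a)]);ey=np.array([-ex[1],ex[0]])
    n=80;L=.024;g=np.linspace(-L,L,n)
    Q=np.array([proj(c,np.r_[np.array(X0[:2])+i*ex+j*ey,z]) for j in g for i in g],np.float32).reshape(n,n,2)
    W=cv2.remap(r,Q[...,0],Q[...,1],cv2.INTER_LINEAR);D=(W<70).astype(np.uint8)
    col=cv2.remap(im,Q[...,0],Q[...,1],cv2.INTER_LINEAR)
    k,lab,st,ce=cv2.connectedComponentsWithStats(D)
    i=int(np.argmin([1e9 if s[4]<400 or q==0 else np.hypot(*(ce[q]-n/2)) for q,s in enumerate(st)]))
    m=lab==i
    rows=np.where(m.sum(1)>.5*m.sum(1).max())[0];cols=np.where(m.sum(0)>.5*m.sum(0).max())[0]
    s=2*L/(n-1);cy=(rows[0]+rows[-1])/2*s-L;cx=(cols[0]+cols[-1])/2*s-L
    p=np.array(X0[:2])+cx*ex+cy*ey
    print("clip",np.round(p,4),"size mm",np.round([(cols[-1]-cols[0]+1)*s*1e3,(rows[-1]-rows[0]+1)*s*1e3],1),"px",np.round(proj(c,np.r_[p,z]),1))
    if fn:
        V=cv2.resize(col[:,:,::-1],(480,480));u=lambda v:int((v+L)/s*6);cv2.circle(V,(u(cx),u(cy)),4,(0,255,0),-1);cv2.imwrite("pics/"+fn,np.hstack([V,cv2.resize(np.dstack([D*255]*3),(240,240)).repeat(1,0) if 0 else cv2.cvtColor(cv2.resize(D*255,(480,480)),cv2.COLOR_GRAY2BGR)])[:, :800])
    return p
E
python3 - <<'E'
from h import *
p=clip([.489,.031],fn="clip4.png");p=clip(p)
for d in eyes.place_of("wrist","clip_4")[:2]:print(np.round(atz(eyes.calibration("wrist"),d["xy"],.016),4))
z=robot.read_state()["tool_pos"];b,v,c=rim(z,.026,z[2]+.0235);print("rim-tcp",b-z[:2])
go([*p,.12],-9.5)
E
```

```text
clip [0.4843 0.0342] size mm [22.5 20.7] px [255.3 199.1]
clip [0.4843 0.0342] size mm [23.1 20.7] px [255.3 199.1]
[ 0.4589 -0.1346  0.016 ]
[ 0.4664 -0.0782  0.016 ]
rim [0.4794 0.0426] score 46.8 px [249.3 254.1]
rim-tcp [-0.0002  0.0022]
t 11.4 pos [0.4795 0.0404 0.1195] yaw -9.6 F [-0.  -0.1 -0.5] units [-0.18  0.19 -0.02] tilt [-0. -0.] ('turn az', np.float64(-0.02))
```

View pics/clip4.png

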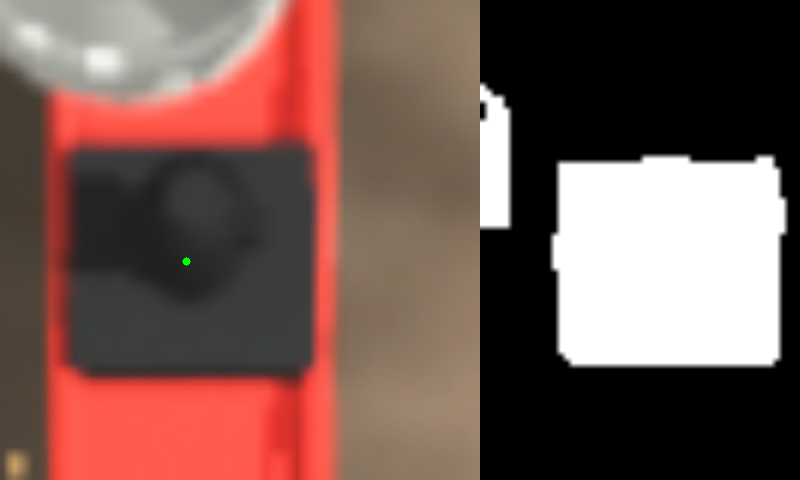

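Seat square fitted, with the post base slightly towards -y: clip_4 ≈ (0.4846,0.0333). Descending with a force check.

Emit:
apply_moves(steps=[-0.22, 0.22, 0, 0, 0, 0, 10, 0, 0, 0.7, 0, 0, 0, 10, 0, 0, 0.7, 0, 0, 0, 10, 0, 0, 0.7, 0, 0, 0, 10, 0, 0, 0, 0, 0, 0, 10, 0, 0, 0.15, 0, 0, 0, 10, 0, 0, 0.15, 0, 0, 0, 10, 0, 0, 0.15, 0, 0, 0, 10, 0, 0, 0, 0, 0, 0, 10])

```text
t: 12.15
tool_pos: [0.4849, 0.0333, 0.0433]
orientation: [2.398, 2.029, 0.001]
force: [-0.3, -0.5, -0.4]
opening: 0.0244
gripper_force: 40.0
```

```bash
python3 - <<'E'
from h import *
go([.4848,.0327,.033],-9.5)
E
```

```text
t 12.15 pos [0.4849 0.0333 0.0433] yaw -9.54 F [-0.3 -0.5 -0.4] units [-0.02 -0.    0.34] tilt [ 0.001 -0.   ] ('turn az', np.float64(-0.01))
```

No contact force with the underside below the post's top, so it has entered. Pushing on.

Emit:
apply_moves(steps=[0, 0, 0.1, 0, 0, 0, 10, 0, 0, 0.1, 0, 0, 0, 10, 0, 0, 0.08, 0, 0, 0, 10, 0, 0, 0, 0, 0, 0, 10])

```text
t: 12.48
tool_pos: [0.4849, 0.0332, 0.0345]
orientation: [2.398, 2.029, 0.0]
force: [2.7, -1.3, -3.3]
opening: 0.0241
gripper_force: 40.0
```

Emit:
apply_moves(steps=[0, 0, 0.05, 0, 0, 0, 10, 0, 0, 0.05, 0, 0, 0, 10, 0, 0, 0, 0, 0, 0, 10])

```text
t: 12.73
tool_pos: [0.4852, 0.0332, 0.0336]
orientation: [2.398, 2.029, 0.0]
force: [-7.5, -2.2, 16.9]
opening: 0.0239
gripper_force: 40.0
```

Emit:
apply_moves(steps=[0, 0, 0.05, 0, 0, 0, 10, 0, 0, 0, 0, 0, 0, 10])

```text
t: 12.9
tool_pos: [0.4854, 0.0332, 0.0334]
orientation: [2.398, 2.029, 0.0]
force: [-16.1, -2.2, 33.1]
opening: 0.0243
gripper_force: 40.0
```

The force rises sharply to 33 N at the expected height, so it is seated. Releasing and rising.

Emit:
apply_moves(steps=[0, 0, -0.08, 0, 0, 0, 60, 0, 0, 0, 0, 0, 0, 60, 0, 0, 0, 0, 0, 0, 60, 0, 0, 0, 0, 0, 0, 60, 0, 0, -0.5, 0, 0, 0, 60, 0, 0, -1, 0, 0, 0, 60, 0, 0, -1, 0, 0, 0, 60, 0, 0, -1, 0, 0, 0, 70, 0, 0, -0.5, 0, 0, 0, 70, 0, 0, 0, 0, 0, 0, 70])

```text
t: 13.73
tool_pos: [0.4872, 0.0334, 0.1569]
orientation: [2.395, 2.026, 0.008]
force: [-0.1, -0.2, 0.8]
opening: 0.0644
gripper_force: 0.0
```

```bash
python3 - <<'E'
from h import *
for h in (.056,.060): b,v,c=rim([.4849,.0333],.026,h)
for th in["clip_4"]:
    for d in eyes.place_of("wrist",th)[:6]:print(th,np.round(d["xy"],1),round(d["conf"],2),np.round(atz(c,d["xy"],.016),4))
im=snap("wrist","p1.png");cv2.imwrite("pics/p1c.png",cv2.resize(im[130:330,170:370,::-1],None,fx=3,fy=3,interpolation=cv2.INTER_CUBIC))
go([.664,.156,.16],-9.5)
E
```

```text
rim [0.4845 0.0347] score 57.1 px [247.9 195.1]
rim [0.4843 0.0359] score 57.5 px [249.1 195.5]
clip_4 [249.3 231. ] 0.9 [ 0.4747 -0.0225  0.016 ]
clip_4 [246.8 274.6] 0.76 [ 0.4612 -0.0831  0.016 ]
clip_4 [247.1 185.7] 0.44 [0.4817 0.0345 0.016 ]
t 13.93 pos [0.4835 0.0335 0.1507] yaw -9.54 F [-0.4  0.5  0.5] units [ 5.03  5.26 -0.33] tilt [-0.003  0.   ] ('turn az', np.float64(-0.01))
```

View pics/p1c.png

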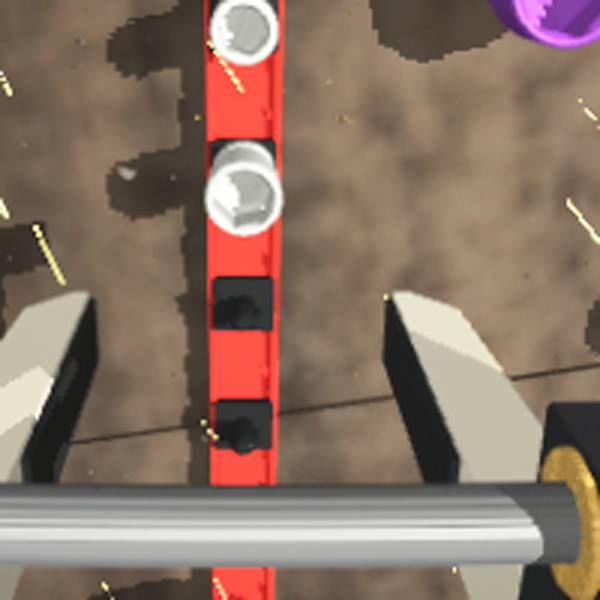

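Socket_26 sits upright on clip_4 at crop (243,195). Clip_3 is next, at crop (243,302). Now to D (33 mm).

Emit:
apply_moves(steps=[0.7, 0.74, 0, 0, 0, 0, 70, 0.7, 0.74, 0, 0, 0, 0, 70, 0.7, 0.74, 0, 0, 0, 0, 70, 0.7, 0.74, 0, 0, 0, 0, 70, 0.7, 0.74, 0, 0, 0, 0, 70, 0.7, 0.74, 0, 0, 0, 0, 70, 0.7, 0.74, 0, 0, 0, 0, 70, 0, 0, 0, 0, 0, 0, 70, 0, 0, 0, 0, 0, 0, 70])

```text
t: 14.68
tool_pos: [0.6612, 0.1532, 0.1485]
orientation: [-2.395, -2.029, 0.008]
force: [-0.2, -0.3, 0.1]
opening: 0.0649
gripper_force: 0.0
```

```bash
python3 - <<'E'
from h import *
for d in (.026,.033,.040): b,v,c=rim([.661,.156],d,.044)
b,v,c=rim([.661,.156],.033,.044)
go([*b,.020],-9.5);print(robot.read_state()["opening"])
print("oil can",atz(eyes.calibration("side"),(395,243),0),atz(eyes.calibration("side"),(395,207),.08),atz(eyes.calibration("scene"),(202,100),.08))
E
```

```text
rim [0.6652 0.165 ] score 34.9 px [252.5 181.8]
rim [0.6656 0.1584] score 58.3 px [253.7 187.2]
rim [0.6666 0.1596] score 32.6 px [254.2 185.6]
rim [0.6658 0.1588] score 58.5 px [253.2 186.3]
t 14.88 pos [0.6613 0.152  0.1522] yaw -9.57 F [-0.2 -0.7 -0.2] units [0.25 0.11 4.41] tilt [-0.001 -0.   ] ('turn az', np.float64(-0.01))
0.06464287931516846
oil can [0.78756147 0.19371657 0.        ] [0.76729803 0.18990768 0.08      ] [0.77709306 0.19073534 0.08      ]
```

The diameter is confirmed as 33. I'm turning the gripper 30° so its body clears the oil can, then grasping.

Emit:
apply_moves(steps=[0.22, 0.12, 0, 0, 0, 1, 70, 0, 0, 0, 0, 0, 1, 70, 0, 0, 0.4, 0, 0, 1, 60, 0, 0, 1, 0, 0, 1, 60, 0, 0, 1, 0, 0, 1, 60, 0, 0, 1, 0, 0, 0, 60, 0, 0, 0.93, 0, 0, 0, 60, 0, 0, 0, 0, 0, 0, 60, 0, 0, 0, 0, 0, 0, 10, 0, 0, 0, 0, 0, 0, 10, 0, 0, 0, 0, 0, 0, 10, 0, 0, 0, 0, 0, 0, 10])

```text
t: 15.88
tool_pos: [0.6688, 0.1589, 0.0261]
orientation: [2.841, 1.339, 0.007]
force: [-0.7, 1.1, 1.0]
opening: 0.0336
gripper_force: 0.7
```

Emit:
apply_moves(steps=[0, 0, 0, 0, 0, 0, 10, 0, 0, 0, 0, 0, 0, 10, 0, 0, 0, 0, 0, 0, 10])

```text
t: 16.13
tool_pos: [0.6688, 0.1589, 0.0259]
orientation: [2.841, 1.339, 0.006]
force: [-1.0, 0.1, 8.3]
opening: 0.0318
gripper_force: 40.0
```

Held. Lifting, turning back and measuring the socket's offset in the hand.

Emit:
apply_moves(steps=[0, 0, -0.5, 0, 0, 0, 10, 0, 0, -1, 0, 0, 0, 10, 0, 0, -1, 0, 0, 0, 10, 0, 0, -1, 0, 0, 0, 10, 0, 0, 0, 0, 0, -1, 10, 0, 0, 0, 0, 0, -1, 10, 0, 0, 0, 0, 0, -1, 10, 0, 0, 0, 0, 0, -1, 10, 0, 0, 0, 0, 0, -1, 10, 0, 0, 0, 0, 0, 0, 10, 0, 0, 0, 0, 0, 0, 10])

```text
t: 17.05
tool_pos: [0.6671, 0.1586, 0.1289]
orientation: [2.401, 2.025, 0.001]
force: [-0.0, -0.1, -1.5]
opening: 0.0316
gripper_force: 40.0
```

```bash
python3 - <<'E'
from h import *
eyes.read_camera("wrist")
z=robot.read_state()["tool_pos"];b,v,c=rim(z,.033,z[2]+.0181);print("rim-tcp",b-z[:2])
b,v,c=rim(z,.033,z[2]+.0211);print("rim-tcp",b-z[:2])
go([.476,-.022,.12],-9.5);print(robot.read_state()["opening"],robot.read_state()["gripper_force"])
E
```

```text
rim [0.6663 0.1567] score 55.3 px [249.5 255.6]
rim-tcp [-0.0008 -0.0018]
rim [0.6669 0.1581] score 54.1 px [250.1 256.1]
rim-tcp [-0.0002 -0.0004]
t 17.2 pos [0.667  0.1585 0.1282] yaw -9.7 F [-0.2 -0.3 -1.6] units [-7.   -5.26  0.27] tilt [0. 0.] ('turn az', np.float64(-0.03))
0.03192608876114559 39.994410993531346
```

Emit:
apply_moves(steps=[-0.77, -0.59, 0, 0, 0, 0, 10, -0.77, -0.59, 0, 0, 0, 0, 10, -0.77, -0.59, 0, 0, 0, 0, 10, -0.77, -0.59, 0, 0, 0, 0, 10, -0.77, -0.59, 0, 0, 0, 0, 10, -0.77, -0.59, 0, 0, 0, 0, 10, -0.77, -0.59, 0, 0, 0, 0, 10, -0.77, -0.59, 0, 0, 0, 0, 10, -0.77, -0.59, 0, 0, 0, 0, 10, 0, 0, 0, 0, 0, 0, 10, 0, 0, 0, 0, 0, 0, 10])

```text
t: 18.12
tool_pos: [0.4748, -0.0209, 0.1281]
orientation: [2.402, 2.024, 0.001]
force: [-0.7, 0.8, -0.3]
opening: 0.0317
gripper_force: 40.0
```

```bash
python3 - <<'E'
from h import *
eyes.read_camera("wrist")
z=robot.read_state()["tool_pos"];b,v,c=rim(z,.033,z[2]+.0181);print("rim-tcp",b-z[:2])
p=clip([.476,-.022],fn="clip3.png")
for d in eyes.place_of("wrist","clip_3")[:2]:print(d["xy"],np.round(atz(eyes.calibration("wrist"),d["xy"],.016),4))
go([.4762,-.0197,.048],-9.5)
E
```

```text
rim [ 0.4752 -0.0219] score 54.7 px [249.5 255.6]
rim-tcp [-0.0004 -0.0016]
clip [ 0.4752 -0.0215] size mm [22.5 21.3] px [249.3 193.9]
[246.6, 194.0] [ 0.4723 -0.021   0.016 ]
[248.9, 143.3] [0.4837 0.0318 0.016 ]
t 18.32 pos [ 0.4761 -0.0196  0.1281] yaw -9.53 F [-0.2 -0.1 -2.2] units [-0.    0.    2.67] tilt [0.001 0.   ] ('turn az', np.float64(-0.01))
```

View pics/clip3.png

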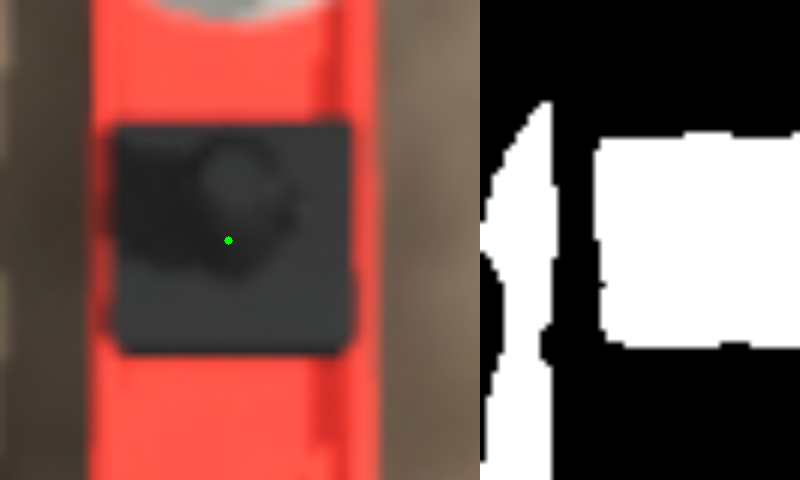

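Clip_3 is at (0.4752,-0.0215) measured, which matches dead reckoning after the bias correction. Descending.

Emit:
apply_moves(steps=[0, 0, 0.7, 0, 0, 0, 10, 0, 0, 0.8, 0, 0, 0, 10, 0, 0, 0.7, 0, 0, 0, 10, 0, 0, 0, 0, 0, 0, 10, 0, 0, 0.15, 0, 0, 0, 10, 0, 0, 0.15, 0, 0, 0, 10, 0, 0, 0.1, 0, 0, 0, 10, 0, 0, 0, 0, 0, 0, 10])

```text
t: 18.98
tool_pos: [0.4758, -0.02, 0.0501]
orientation: [2.398, 2.029, 0.001]
force: [-0.4, 0.6, -2.3]
opening: 0.0323
gripper_force: 40.0
```

Emit:
apply_moves(steps=[0, 0, 0.1, 0, 0, 0, 10, 0, 0, 0.07, 0, 0, 0, 10, 0, 0, 0, 0, 0, 0, 10])

```text
t: 19.23
tool_pos: [0.4757, -0.0202, 0.0447]
orientation: [2.398, 2.028, 0.001]
force: [2.4, -0.4, -5.4]
opening: 0.0323
gripper_force: 40.0
```

Emit:
apply_moves(steps=[0, 0, 0.08, 0, 0, 0, 10, 0, 0, 0.08, 0, 0, 0, 10, 0, 0, 0, 0, 0, 0, 10])

```text
t: 19.48
tool_pos: [0.4761, -0.0203, 0.0417]
orientation: [2.398, 2.028, 0.001]
force: [-7.7, 0.2, 17.7]
opening: 0.0318
gripper_force: 40.0
```

Emit:
apply_moves(steps=[0, 0, 0.05, 0, 0, 0, 10, 0, 0, 0, 0, 0, 0, 10])

```text
t: 19.65
tool_pos: [0.4763, -0.0204, 0.0417]
orientation: [2.398, 2.028, 0.001]
force: [-14.1, 1.3, 33.2]
opening: 0.0321
gripper_force: 40.1
```

Seated: 33 N at the predicted height. Releasing and going on to C.

Emit:
apply_moves(steps=[0, 0, -0.09, 0, 0, 0, 65, 0, 0, 0, 0, 0, 0, 65, 0, 0, 0, 0, 0, 0, 65, 0, 0, 0, 0, 0, 0, 65, 0, 0, -0.5, 0, 0, 0, 65, 0, 0, -1, 0, 0, 0, 70, 0, 0, -1, 0, 0, 0, 70, 0, 0, -1, 0, 0, 0, 75, 0, 0, -0.2, 0, 0, 0, 75, 0, 0, 0, 0, 0, 0, 75])

```text
t: 20.48
tool_pos: [0.4772, -0.0204, 0.1546]
orientation: [2.396, 2.027, 0.005]
force: [-0.3, -0.3, 0.2]
opening: 0.0698
gripper_force: 0.0
```

```bash
python3 - <<'E'
from h import *
eyes.read_camera("wrist")
b,v,c=rim([.4755,-.022],.033,.060)
go([.692,.028,.155],-9.5)
E
```

```text
rim [ 0.4753 -0.0226] score 58.5 px [250.9 200.5]
t 20.58 pos [ 0.4749 -0.02    0.1509] yaw -9.54 F [-0.2  0.2 -0.5] units [ 2.78  6.87 -0.14] tilt [-0.001  0.   ] ('turn az', np.float64(-0.01))
```

Emit:
apply_moves(steps=[0.35, 0.86, 0, 0, 0, 0, 75, 0.35, 0.86, 0, 0, 0, 0, 75, 0.35, 0.86, 0, 0, 0, 0, 75, 0.35, 0.86, 0, 0, 0, 0, 75, 0.35, 0.86, 0, 0, 0, 0, 75, 0.35, 0.86, 0, 0, 0, 0, 75, 0.35, 0.86, 0, 0, 0, 0, 75, 0.35, 0.86, 0, 0, 0, 0, 75, 0, 0, 0, 0, 0, 0, 75, 0, 0, 0, 0, 0, 0, 75])

```text
t: 21.42
tool_pos: [0.6916, 0.0289, 0.1474]
orientation: [-2.395, -2.027, 0.007]
force: [-0.2, 0.6, -0.2]
opening: 0.0695
gripper_force: 0.0
```

```bash
python3 - <<'E'
from h import *
eyes.read_camera("wrist")
for d in (.033,.040,.048): b,v,c=rim([.692,.028],d,.048)
b,v,c=rim([.692,.028],.040,.048)
go([b[0],b[1]-.001,.022],-9.5)
E
```

```text
rim [0.6922 0.037 ] score 36.6 px [249.9 186.9]
rim [0.6928 0.0288] score 58.8 px [251.5 194. ]
rim [0.6884 0.0328] score 29.8 px [246.3 190.8]
rim [0.6928 0.029 ] score 58.9 px [250.7 193.5]
t 21.67 pos [0.692  0.0283 0.1521] yaw -9.56 F [-0.2  0.5 -0. ] units [-0.    0.03  4.34] tilt [-0. -0.] ('turn az', np.float64(-0.01))
```

C is confirmed as the 40 mm socket, and steel rather than blue or purple. Grasping.

Emit:
apply_moves(steps=[0, 0.03, 0.7, 0, 0, 0, 75, 0, 0, 0.9, 0, 0, 0, 75, 0, 0, 1, 0, 0, 0, 75, 0, 0, 1, 0, 0, 0, 75, 0, 0, 0.7, 0, 0, 0, 75, 0, 0, 0, 0, 0, 0, 20, 0, 0, 0, 0, 0, 0, 20, 0, 0, 0, 0, 0, 0, 20, 0, 0, 0, 0, 0, 0, 20, 0, 0, 0, 0, 0, 0, 20, 0, 0, 0, 0, 0, 0, 20, 0, 0, 0, 0, 0, 0, 20])

```text
t: 22.67
tool_pos: [0.6951, 0.0284, 0.0258]
orientation: [2.397, 2.028, 0.004]
force: [-3.6, 0.6, 7.3]
opening: 0.0396
gripper_force: 40.0
```

Emit:
apply_moves(steps=[0, 0, 0, 0, 0, 0, 20])

```text
t: 22.75
tool_pos: [0.6951, 0.0284, 0.0258]
orientation: [2.397, 2.028, 0.004]
force: [-3.1, -0.6, 7.4]
opening: 0.039
gripper_force: 40.0
```

Emit:
apply_moves(steps=[0, 0, 0, 0, 0, 0, 20, 0, 0, 0, 0, 0, 0, 20])

```text
t: 22.92
tool_pos: [0.6951, 0.0284, 0.0258]
orientation: [2.397, 2.028, 0.004]
force: [-3.3, 0.1, 6.7]
opening: 0.0392
gripper_force: 40.0
```

Emit:
apply_moves(steps=[0, 0, -0.5, 0, 0, 0, 20, 0, 0, -1, 0, 0, 0, 20, 0, 0, -1, 0, 0, 0, 20, 0, 0, -1, 0, 0, 0, 20, -0.59, -0.86, 0, 0, 0, 0, 20, -0.59, -0.86, 0, 0, 0, 0, 20, -0.59, -0.86, 0, 0, 0, 0, 20, -0.59, -0.86, 0, 0, 0, 0, 20, -0.59, -0.86, 0, 0, 0, 0, 20, -0.59, -0.86, 0, 0, 0, 0, 20, -0.59, -0.86, 0, 0, 0, 0, 20, -0.59, -0.86, 0, 0, 0, 0, 20])

```text
t: 23.92
tool_pos: [0.4657, -0.0776, 0.1292]
orientation: [2.397, 2.028, 0.001]
force: [0.5, -0.7, -1.5]
opening: 0.039
gripper_force: 40.0
```

Emit:
apply_moves(steps=[0, 0, 0, 0, 0, 0, 20, 0, 0, 0, 0, 0, 0, 20])

```text
t: 24.08
tool_pos: [0.466, -0.0777, 0.1292]
orientation: [2.399, 2.026, 0.002]
force: [0.5, 1.0, -1.9]
opening: 0.0388
gripper_force: 40.0
```

```bash
python3 - <<'E'
from h import *
eyes.read_camera("wrist")
z=robot.read_state()["tool_pos"];b,v,c=rim(z,.040,z[2]+.0222);print("rim-tcp",b-z[:2])
p=clip([.466,-.078],fn="clip2.png")
go([.4664,-.078,.048],-9.5)
E
```

```text
rim [ 0.4674 -0.0764] score 48.0 px [249.5 255. ]
rim-tcp [0.0002 0.001 ]
clip [ 0.4657 -0.0782] size mm [22.5 21.3] px [247.9 193.2]
t 24.23 pos [ 0.4679 -0.077   0.1292] yaw -9.53 F [ 0.2 -0.5 -1.7] units [-0.04 -0.05  2.71] tilt [ 0.002 -0.   ] ('turn az', np.float64(-0.01))
```

Clip_2 again agrees with dead reckoning. Descending.

Emit:
apply_moves(steps=[-0.05, -0.04, 0.7, 0, 0, 0, 20, 0, 0, 0.8, 0, 0, 0, 20, 0, 0, 0.7, 0, 0, 0, 20, 0, 0, 0, 0, 0, 0, 20, 0, 0, 0.15, 0, 0, 0, 20, 0, 0, 0.15, 0, 0, 0, 20, 0, 0, 0.1, 0, 0, 0, 20, 0, 0, 0, 0, 0, 0, 20])

```text
t: 24.9
tool_pos: [0.4659, -0.0784, 0.0505]
orientation: [2.398, 2.029, 0.001]
force: [-1.2, -0.3, -2.4]
opening: 0.0393
gripper_force: 40.0
```

Emit:
apply_moves(steps=[0, 0, 0.1, 0, 0, 0, 20, 0, 0, 0.1, 0, 0, 0, 20, 0, 0, 0, 0, 0, 0, 20])

```text
t: 25.15
tool_pos: [0.4657, -0.0785, 0.044]
orientation: [2.398, 2.028, 0.001]
force: [3.2, -0.7, -5.6]
opening: 0.039
gripper_force: 40.0
```

Emit:
apply_moves(steps=[0, 0, 0.08, 0, 0, 0, 20, 0, 0, 0, 0, 0, 0, 20])

```text
t: 25.32
tool_pos: [0.4658, -0.0785, 0.0418]
orientation: [2.398, 2.028, 0.001]
force: [2.6, -0.5, -2.6]
opening: 0.0394
gripper_force: 40.0
```

Emit:
apply_moves(steps=[0, 0, 0.06, 0, 0, 0, 20, 0, 0, 0, 0, 0, 0, 20])

```text
t: 25.48
tool_pos: [0.4659, -0.0786, 0.0417]
orientation: [2.398, 2.028, 0.001]
force: [-6.9, 0.7, 16.4]
opening: 0.0392
gripper_force: 40.0
```

Emit:
apply_moves(steps=[0, 0, 0.06, 0, 0, 0, 20, 0, 0, 0, 0, 0, 0, 20])

```text
t: 25.65
tool_pos: [0.466, -0.0786, 0.0416]
orientation: [2.398, 2.029, 0.0]
force: [-15.4, 3.6, 36.5]
opening: 0.0393
gripper_force: 40.1
```

Seated on clip_2. Releasing, rising, then moving towards B and looking at the space beyond it first.

Emit:
apply_moves(steps=[0, 0, -0.1, 0, 0, 0, 70, 0, 0, 0, 0, 0, 0, 70, 0, 0, 0, 0, 0, 0, 70, 0, 0, 0, 0, 0, 0, 70, 0, 0, -0.5, 0, 0, 0, 80, 0, 0, -1, 0, 0, 0, 95, 0, 0, -1, 0, 0, 0, 95, 0, 0, -1, 0, 0, 0, 95, 0, 0, -1, 0, 0, 0, 95, 0, 0, -1, 0, 0, 0, 95, 0, 0, -1, 0, 0, 0, 95, 0, 0, -1, 0, 0, 0, 95])

```text
t: 26.65
tool_pos: [0.4648, -0.0782, 0.2669]
orientation: [-2.398, -2.028, 0.001]
force: [1.0, 0.8, -0.7]
opening: 0.0884
gripper_force: 0.0
```

Emit:
apply_moves(steps=[-0.9, 0.3, 0, 0, 0, 0, 95, -0.9, 0.3, 0, 0, 0, 0, 95, -0.9, 0.3, 0, 0, 0, 0, 95, -0.9, 0.3, 0, 0, 0, 0, 95, -0.9, 0.3, 0, 0, 0, 0, 95, -0.9, 0.3, 0, 0, 0, 0, 95, 0, 0, 0, 0, 0, 0, 95, 0, 0, 0, 0, 0, 0, 95])

```text
t: 27.32
tool_pos: [0.4911, -0.248, 0.2648]
orientation: [-2.399, -2.025, 0.001]
force: [-0.3, -0.0, 0.8]
opening: 0.0886
gripper_force: 0.0
```

```bash
python3 - <<'E'
from h import *
eyes.read_camera("wrist")
im=snap("wrist","b1.png")
b,v,c=rim([.492,-.348],.048,.053)
b,v,c=rim([.492,-.348],.040,.053)
sd=eyes.read_camera("side")
V=np.vstack([im[60:384,:,::-1],cv2.resize(sd[120:250,100:400,::-1],(512,222))]);cv2.imwrite("pics/b1c.png",V)
go([.492,-.348,.15],-9.5)
E
```

```text
rim [ 0.4904 -0.3484] score 55.4 px [260.2 236.4]
rim [ 0.4908 -0.3324] score 38.1 px [258.7 226.9]
t 27.57 pos [ 0.4917 -0.246   0.2661] yaw -9.47 F [-0.4  0.3 -0.1] units [-3.35  0.57  3.87] tilt [0. 0.] ('turn az', np.float64(0.0))
```

View pics/b1c.png

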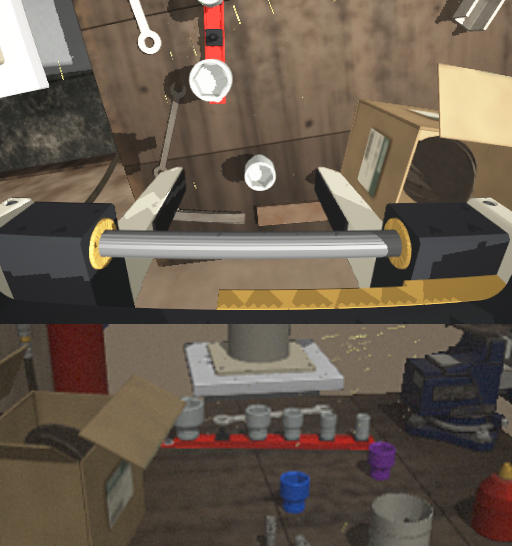

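The side view shows 40, 33 and 26 seated in order on the rail. B (48 mm, px (260,236)) has the box on the right and a bar and block near px (210,277) and (290,272) behind it. Checking clearances.

```bash
python3 - <<'E'
from h import *
c=eyes.calibration("wrist")
for n,u in dict(bar=(175,270),bar2=(245,275),blk=(258,267),blkr=(322,262),boxbot=(341,232),boxtop=(362,162),beige=(160,325)).items():
    print(n,[np.round(atz(c,u,z),3) for z in (0,.15,.3)])
sc=eyes.calibration("scene")
print(atz(sc,(330,384),0),atz(sc,(400,250),0))
E
```

```text
bar [array([ 0.323, -0.417, -0.   ]), array([ 0.386, -0.329,  0.15 ]), array([ 0.449, -0.241,  0.3  ])]
bar2 [array([ 0.449, -0.448,  0.   ]), array([ 0.468, -0.349,  0.15 ]), array([ 0.488, -0.251,  0.3  ])]
blk [array([ 0.475, -0.435,  0.   ]), array([ 0.486, -0.341,  0.15 ]), array([ 0.496, -0.247,  0.3  ])]
blkr [array([ 0.592, -0.445,  0.   ]), array([ 0.562, -0.347,  0.15 ]), array([ 0.532, -0.25 ,  0.3  ])]
boxbot [array([ 0.631, -0.39 ,  0.   ]), array([ 0.587, -0.312,  0.15 ]), array([ 0.543, -0.233,  0.3  ])]
boxtop [array([ 0.673, -0.271,  0.   ]), array([ 0.615, -0.234,  0.15 ]), array([ 0.556, -0.197,  0.3  ])]
beige [array([ 0.259, -0.538,  0.   ]), array([ 0.344, -0.408,  0.15 ]), array([ 0.43 , -0.278,  0.3  ])]
[ 2.56292256e-01 -4.39699186e-01 -1.11022302e-16] [ 0.59973766 -0.43101027  0.        ]
```

Clear on all sides: 35 mm or more to the box, and the block behind lies flat at y≈-0.44. Hovering over B.

Emit:
apply_moves(steps=[-0.85, 0.14, 0.6, 0, 0, 0, 95, -0.85, 0.14, 0.9, 0, 0, 0, 95, -0.85, 0.14, 0.9, 0, 0, 0, 95, -0.85, 0.14, 0.9, 0, 0, 0, 95, 0, 0, 0.5, 0, 0, 0, 95, 0, 0, 0, 0, 0, 0, 95, 0, 0, 0, 0, 0, 0, 95])

```text
t: 28.15
tool_pos: [0.4909, -0.3492, 0.1513]
orientation: [-2.396, -2.028, 0.0]
force: [0.5, -0.5, 1.1]
opening: 0.0884
gripper_force: 0.0
```

```bash
python3 - <<'E'
from h import *
eyes.read_camera("wrist")
b,v,c=rim([.4904,-.3484],.048,.053)
b,v,c=rim(b,.048,.053)
go([b[0]+.0005,b[1]-.001,.022],-9.5)
E
```

```text
rim [ 0.4914 -0.3496] score 57.2 px [248.8 194.9]
rim [ 0.491  -0.3492] score 57.1 px [248.  194.2]
t 28.3 pos [ 0.4926 -0.3502  0.1545] yaw -9.47 F [0.9 0.4 0.3] units [ 0.   -0.05  4.42] tilt [ 0.003 -0.002] ('turn az', np.float64(0.01))
```

Emit:
apply_moves(steps=[0, -0.05, 0.6, 0, 0, 0, 95, 0, 0, 0.9, 0, 0, 0, 95, 0, 0, 1, 0, 0, 0, 95, 0, 0, 1, 0, 0, 0, 95, 0, 0, 0.8, 0, 0, 0, 95, 0, 0, 0, 0, 0, 0, 30, 0, 0, 0, 0, 0, 0, 30, 0, 0, 0, 0, 0, 0, 30, 0, 0, 0, 0, 0, 0, 30, 0, 0, 0, 0, 0, 0, 30, 0, 0, 0, 0, 0, 0, 30, 0, 0, 0, 0, 0, 0, 30])

```text
t: 29.3
tool_pos: [0.4901, -0.3507, 0.0244]
orientation: [2.397, 2.028, -0.0]
force: [-1.4, 0.3, 7.3]
opening: 0.0473
gripper_force: 40.0
```

Emit:
apply_moves(steps=[0, 0, 0, 0, 0, 0, 30, 0, 0, 0, 0, 0, 0, 30, 0, 0, 0, 0, 0, 0, 30, 0, 0, 0, 0, 0, 0, 30])

```text
t: 29.63
tool_pos: [0.4902, -0.3507, 0.0244]
orientation: [2.398, 2.028, -0.0]
force: [-2.6, 0.7, 6.9]
opening: 0.047
gripper_force: 40.0
```

```bash
python3 - <<'E'
from h import *
go([.457,-.135,.14],-9.5);s=robot.read_state();print(s["opening"],s["gripper_force"])
E
```

```text
t 29.63 pos [ 0.4902 -0.3507  0.0244] yaw -9.55 F [-2.6  0.7  6.9] units [ 6.9  -2.28 -3.86] tilt [ 0.001 -0.001] ('turn az', np.float64(-0.01))
0.046965985400400055 40.001871992826636
```

Emit:
apply_moves(steps=[0, 0, -0.5, 0, 0, 0, 30, 0, 0, -1, 0, 0, 0, 30, 0, 0, -1, 0, 0, 0, 30, 0, 0, -1, 0, 0, 0, 30, 0.86, -0.28, -0.3, 0, 0, 0, 30, 0.86, -0.28, 0, 0, 0, 0, 30, 0.86, -0.28, 0, 0, 0, 0, 30, 0.86, -0.28, 0, 0, 0, 0, 30, 0.86, -0.28, 0, 0, 0, 0, 30, 0.86, -0.28, 0, 0, 0, 0, 30, 0.86, -0.28, 0, 0, 0, 0, 30, 0.86, -0.28, 0, 0, 0, 0, 30])

```text
t: 30.63
tool_pos: [0.457, -0.1341, 0.1366]
orientation: [-2.398, -2.028, 0.0]
force: [0.2, 0.6, -3.3]
opening: 0.0469
gripper_force: 40.0
```

Emit:
apply_moves(steps=[0, 0, 0, 0, 0, 0, 30, 0, 0, 0, 0, 0, 0, 30])

```text
t: 30.8
tool_pos: [0.4574, -0.1343, 0.1368]
orientation: [-2.396, -2.032, 0.0]
force: [-0.2, -0.5, -2.6]
opening: 0.047
gripper_force: 40.0
```

```bash
python3 - <<'E'
from h import *
eyes.read_camera("wrist")
z=robot.read_state()["tool_pos"];b,v,c=rim(z,.048,z[2]+.0286);print("rim-tcp",b-z[:2])
p=clip([.457,-.135])
go([.4568,-.1357,.06],-9.5)
E
```

```text
rim [ 0.4579 -0.1333] score 55.4 px [249.6 257.7]
rim-tcp [0.0002 0.002 ]
clip [ 0.4561 -0.1351] size mm [22.5 21.3] px [248.2 189.1]
t 30.95 pos [ 0.4578 -0.1362  0.1371] yaw -9.57 F [ 0.2 -0.8 -3.6] units [ 0.01 -0.04  2.57] tilt [ 0. -0.] ('turn az', np.float64(-0.01))
```

Emit:
apply_moves(steps=[0, -0.03, 0.8, 0, 0, 0, 30, 0, 0, 0.9, 0, 0, 0, 30, 0, 0, 0.85, 0, 0, 0, 30, 0, 0, 0, 0, 0, 0, 30, 0, 0, 0.15, 0, 0, 0, 30, 0, 0, 0.15, 0, 0, 0, 30, 0, 0, 0.1, 0, 0, 0, 30, 0, 0, 0, 0, 0, 0, 30])

```text
t: 31.62
tool_pos: [0.4571, -0.1357, 0.0491]
orientation: [2.398, 2.028, 0.0]
force: [-2.2, 0.2, -3.5]
opening: 0.0474
gripper_force: 40.0
```

Emit:
apply_moves(steps=[0, 0, 0.1, 0, 0, 0, 30, 0, 0, 0.1, 0, 0, 0, 30, 0, 0, 0, 0, 0, 0, 30])

```text
t: 31.87
tool_pos: [0.4564, -0.1354, 0.0423]
orientation: [-2.398, -2.029, 0.001]
force: [-2.4, -0.1, -7.6]
opening: 0.047
gripper_force: 40.0
```

Emit:
apply_moves(steps=[0, 0, 0.06, 0, 0, 0, 30, 0, 0, 0, 0, 0, 0, 30])

```text
t: 32.03
tool_pos: [0.4566, -0.1354, 0.0405]
orientation: [-2.398, -2.029, 0.001]
force: [-2.1, -2.2, -4.5]
opening: 0.0473
gripper_force: 40.0
```

Emit:
apply_moves(steps=[0, 0, 0.06, 0, 0, 0, 30, 0, 0, 0, 0, 0, 0, 30])

```text
t: 32.2
tool_pos: [0.4567, -0.1354, 0.0403]
orientation: [-2.398, -2.029, 0.001]
force: [-11.2, 1.7, 14.0]
opening: 0.0469
gripper_force: 40.0
```

Emit:
apply_moves(steps=[0, 0, 0.06, 0, 0, 0, 30, 0, 0, 0, 0, 0, 0, 30])

```text
t: 32.37
tool_pos: [0.4568, -0.1355, 0.0402]
orientation: [-2.398, -2.029, 0.002]
force: [-20.8, 5.3, 33.4]
opening: 0.0472
gripper_force: 40.0
```

Seated at the predicted height. Releasing, rising clear and verifying with one last picture.

Emit:
apply_moves(steps=[0, 0, -0.1, 0, 0, 0, 75, 0, 0, 0, 0, 0, 0, 75, 0, 0, 0, 0, 0, 0, 75, 0, 0, 0, 0, 0, 0, 75, 0, 0, -0.5, 0, 0, 0, 85, 0, 0, -1, 0, 0, 0, 90, 0, 0, -1, 0, 0, 0, 90, 0, 0, -1, 0, 0, 0, 90, 0, 0, -1, 0, 0, 0, 90, 0, 0, -1, 0, 0, 0, 90, 0, 0, -1, 0, 0, 0, 90, 0, 0, -1, 0, 0, 0, 90])

```text
t: 33.37
tool_pos: [0.4569, -0.1352, 0.2665]
orientation: [2.398, 2.029, 0.001]
force: [0.7, -0.6, -0.0]
opening: 0.0831
gripper_force: 0.0
```

Emit:
apply_moves(steps=[0, 0, -1, 0, 0, 0, 90, 0.9, 0, 0, 0, 0, 0, 90, 0.9, 0, 0, 0, 0, 0, 90, 0.9, 0, 0, 0, 0, 0, 90, 0, 0, 0, 0, 0, 0, 90, 0, 0, 0, 0, 0, 0, 90])

```text
t: 33.87
tool_pos: [0.4706, -0.0545, 0.295]
orientation: [2.396, 2.032, 0.0]
force: [0.7, 0.3, 0.8]
opening: 0.0838
gripper_force: 0.0
```

```bash
python3 - <<'E'
from h import *
eyes.read_camera("wrist")
im=snap("wrist","f.png");sd=snap("side","fs.png");sc=snap("scene","fsc.png")
a=cv2.resize(im[60:300,170:330,::-1],(400,600))
b=cv2.resize(sd[150:210,190:330,::-1],(400,171),interpolation=cv2.INTER_CUBIC)
d=cv2.resize(sc[150:270,140:290,::-1],(400,320),interpolation=cv2.INTER_CUBIC)
cv2.imwrite("pics/final.png",np.hstack([a,np.vstack([b,d,np.zeros((109,400,3),np.uint8)])]))
# seat check: rim centre consistency wrist vs side for seated heights
for p,D,H in(([.4851,.0336],.026,.056),([.4757,-.0226],.033,.060),([.4663,-.0788],.04,.064),([.4569,-.135],.048,.069)):
    for n in("wrist","side"):
        for h in(H,H+.005): print(D,h,n,end=" ");rim(p,D,h,n=n)
E
```

```text
0.026 0.056 wrist rim [0.4847 0.0344] score 58.0 px [249.4 105.2]
0.026 0.061 wrist rim [0.4845 0.0342] score 58.2 px [249.3 105.4]
0.026 0.056 side rim [0.4923 0.0314] score 11.8 px [292.2 173.6]
0.026 0.061 side rim [0.5041 0.0282] score 11.8 px [292.3 173.6]
0.033 0.06 wrist rim [ 0.4761 -0.023 ] score 60.0 px [250.1 146.5]
0.033 0.065 wrist rim [ 0.4767 -0.0224] score 60.0 px [250.5 146.5]
0.033 0.06 side rim [ 0.4757 -0.021 ] score 7.4 px [272.3 171. ]
0.033 0.065 side rim [ 0.4877 -0.0238] score 7.6 px [272.3 171. ]
0.04 0.064 wrist rim [ 0.4671 -0.0782] score 58.3 px [250.3 184.1]
0.04 0.069 wrist rim [ 0.4675 -0.0768] score 58.5 px [250.4 184.1]
0.04 0.064 side rim [ 0.4679 -0.0798] score 11.7 px [250.8 169.7]
0.04 0.069 side rim [ 0.4807 -0.0818] score 12.0 px [250.8 169.8]
0.048 0.069 wrist rim [ 0.4581 -0.1336] score 55.9 px [250.5 219.7]
0.048 0.07400000000000001 wrist rim [ 0.4579 -0.1316] score 55.8 px [250.1 219.8]
0.048 0.069 side rim [ 0.4587 -0.1352] score 14.8 px [230.3 167.9]
0.048 0.07400000000000001 side rim [ 0.4719 -0.1362] score 15.5 px [230.4 167.9]
```

View pics/final.png

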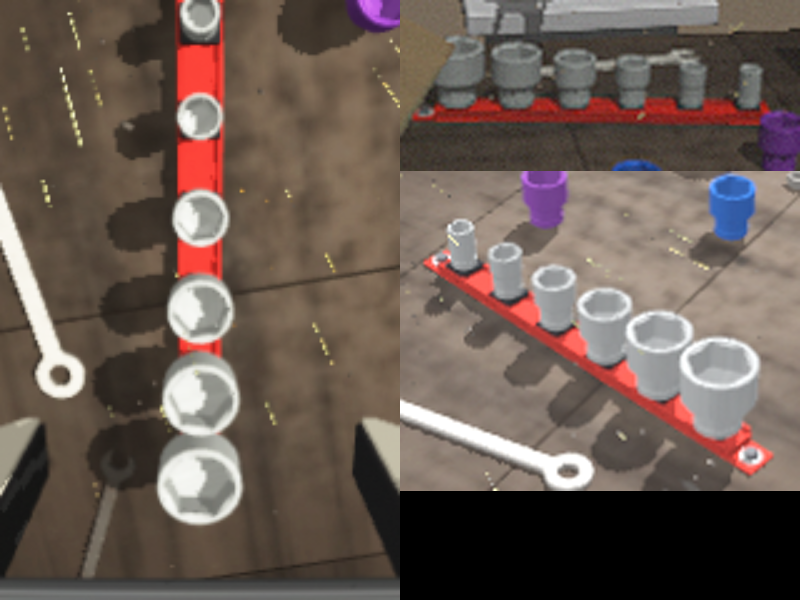

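All six stand in order: small, 26, 33, 40, 48, big. They are upright and close on the rail in all three views, and the wrist and side positions are consistent with seated heights. Handing in.

```bash
python3 -c "
from plant import robot
print(robot.close_job())"
```

```text
the job is handed in; nothing more can be done
None
```

The job is handed in: the four loose sockets are pushed home in size order (26, 33, 40 and 48 mm on clip_4, clip_3, clip_2 and clip_1), each pressed to about 33–37 N at its expected seat height, the two end sockets still stand at their ends, and it took about 35 s of the 93 s allowed.

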